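# Fill up the spacer tote and tip the spacers into its cut-off corner

### The arm

A 6-joint arm with a two-finger parallel gripper is mounted at the origin on the work surface. World frame = base frame: x ahead of the robot, y to its left, z up, the work surface at z = 0. Lengths are in m, angles in rad, forces in N, time in s.
With the tool pointing down it reaches from about 0.3 to 0.825 m from the base axis. Payload 5.4 kg.
Tool frame: the origin (TCP) lies at the very end of the fingers, on their centre line; the grasp point (between the pads) lies 19 mm behind it; z points along the fingers, y is the line along which they close (so a half turn about z gives the same grasp; the last joint's range is limited). The gripper opens to 92 mm and grips with 3 to 60 N. Pads are 20 mm wide; open, the fingers measure 128 mm over their backs; the gripper's body (75 mm by 189 mm) begins 69 mm behind the grasp point.
Start: joints at [-1.423, 0.158, 1.597, -0, 1.386, -0.21], TCP at [0.201, -0.539, 0.215] pointing down, gripper open.
Joint ranges: [-2.91, 2.91], [-0.94, 2.29], [0.18, 2.7], [-1.29, 4.43], [0.17, 2.64], [-3, 3]. Speed limits (rad/s): [2.57, 2.57, 3.14, 3.14, 3.14, 3.14].

### API

Orientations are given as a unit quaternion [w, x, y, z].
In Python, from plant import readout, viewer, ticket gives the robot as it stands. The module is installed in compiled form; this text tells all that it offers.
- The arm moves only by the tool carry_out, never from a script. Its arguments are lists of equal length, an entry for each row: "rot": the turn, a rotation vector about the tool's x, y, z in rad, a list of three; "linear": the shift along the tool's x, y, z in mm, a list of three; "hand": the opening in per cent of the stroke, from 0 (shut) to 100 (fully open). A call has 1 to 10 rows; each row is the pose to reach, as a shift and turn from the pose commanded when the call began, along the tool's axes at that moment; what a row does not reach only later rows make up. A row lasts 1/12 s, in which the tool goes at most 41.7 mm and 7.16 degrees, less where a joint would pass 70% of its speed; a pose out of reach is approached as far as the arm can. A call with a gripper value outside its range is refused whole. The fingers move at their own pace and stop on an object; "newtons" is the grip in N (left out, the last holds). Time passes only in rows, so rows that repeat a pose let the fingers close. It gives the time, the measured TCP pose, the force, the opening and the grip force at its end, in the units of the state.
- readout.state(): the state, without advancing time (a new reading comes with each control period).
- viewer.capture(name): name is "side" or "top"; returns a dict with "image" (400x640x3 uint8, blue, green, red), "range_z" (400x640 float32, m along the optical axis (not along the pixel's ray), 0 where there is no reading), "fx", "fy", "cx", "cy" (pixels), "distortion" ([k1, k2, p1, p2, k3] as OpenCV has them; the pictures are not rectified), "position" and "attitude" of the camera in the world. Camera axes: x right, y down, z forward; pixel columns grow to the right and rows downward; lengths in m; the calibration is good to about 2 mm. A picture is of the moment at which its call begins.
- ticket.sign_off(): hands the job in; it is judged then, once.
The state is a dict: "time": time; "joint_pos": joint angles; "joint_vel": joint speeds; "joint_torque": joint torques, N m; "eef_pos": TCP position; "tcp_rot": TCP orientation; "ft_force": force on the tool from outside, world axes, zero at the start; "moment": the same for the moment, N m; "gripper_width": finger opening in m; "gripper_force": force on a finger pad.
Only numpy, scipy, OpenCV 4.12 (cv2) and the standard library are available. Lean on these libraries where they do the work, as an engineer would, in place of code of your own. Each camera call takes 0.05 s, during which the arm holds its last target. There are 200 camera calls.

### The job

The black tote is one spacer short: of the three loose spacers standing on the bench, put the one that is the same size as those in the tote into the tote. Then pick the tote up by its carrying bar, a few centimetres clear of the bench, tilt it towards its cut-off corner until all four spacers have slid together into that corner, and finish while still holding it there in the gripper, still and tilted by at least 20 degrees, clear of everything else. Spill nothing, and leave the other two spacers and the other things on the bench where they are.

Things in the scene. Friction and masses are not known exactly. Their poses are not given: they have to be found in the camera images.
- tote: Loose open black plastic tote, 190 mm long (its x) by 170 mm wide (its y), walls 45 mm high, walls and floor 4 mm thick, about 0.3 kg (may differ by a quarter). Origin: centre of its underside. The corner at its -x, -y side is cut off at 45 degrees (32 mm legs); the other three are square. A carrying bar (see tote_bar) spans it along its x.
- cut_corner (a point): Point on the tote's inner floor by the middle of its cut-off corner: 76 mm towards the tote's -x and 66 mm towards its -y from the centre, 4 mm above the underside.
- tote_bar (a point): Middle of the tote's carrying bar, 84 mm above the tote's underside. The bar is 182 mm long (tote's x), 14 mm thick (tote's y), 22 mm high, from 73 to 95 mm above the underside, on an upright at each end.
- spacer_28: Loose turned aluminium spacer sleeve standing upright on the bench, outer diameter 28 mm, bore 14 mm, 24 mm tall, 30 g (mass may differ by a fifth). Origin: centre of its underside. The one of the same size as those in the tote.
- spacer_20: Loose turned aluminium spacer sleeve standing upright on the bench, outer diameter 20 mm, bore 10 mm, 24 mm tall, 16 g (mass may differ by a fifth). Origin: centre of its underside. Too small.
- spacer_36: Loose turned aluminium spacer sleeve standing upright on the bench, outer diameter 36 mm, bore 18 mm, 24 mm tall, 50 g (mass may differ by a fifth). Origin: centre of its underside. Too large.
- tote_spacer1: Loose aluminium spacer, outer diameter 28 mm, bore 14 mm, 24 mm tall, 30 g, standing in the tote at the start. It slides on the tote's polished floor at a tilt of some 10 to 13 degrees, and along its walls into a corner at some 16 to 25. Origin: centre of its underside. 
- tote_spacer2: Loose aluminium spacer, outer diameter 28 mm, bore 14 mm, 24 mm tall, 30 g, standing in the tote at the start. It slides on the tote's polished floor at a tilt of some 10 to 13 degrees, and along its walls into a corner at some 16 to 25. Origin: centre of its underside. 
- tote_spacer3: Loose aluminium spacer, outer diameter 28 mm, bore 14 mm, 24 mm tall, 30 g, standing in the tote at the start. It slides on the tote's polished floor at a tilt of some 10 to 13 degrees, and along its walls into a corner at some 16 to 25. Origin: centre of its underside. 
- cup: Bystander, loose: black plastic cup, 52 mm across, 16 mm tall, standing near the loose spacers. Origin: centre of its underside. 
- jar: Bystander, loose: amber glass jar with white cap, 48 mm across, 70 mm tall. Origin: centre of its underside. 
- wrench: Bystander, loose: steel wrench lying flat, 140 mm long along its x. Origin: the middle of its length, at its underside. 
- screwdriver: Bystander, loose: screwdriver lying flat, 180 mm long along its x. Origin: the middle of its length, at its underside. 
- bottle: Bystander, loose: white plastic bottle with blue cap, 44 mm across, 110 mm tall. Origin: centre of its underside. 
- bench_mid (a point): Fixed point on the surface of the grey bench top, in the middle of the working area. Fixed equipment stands along the edges of the bench, all beyond x = 0.72 m or more than 0.5 m to either side: low (up to 28 mm) straight ahead, up to 200 mm high at the sides and at the right back corner.
- corner_left (a point): Lowest outer point of the tote's square corner at its -x, +y side, level with its underside: 95 mm along its x and 85 mm along its y from the centre, on those sides.
- corner_right (a point): Lowest outer point of the tote's square corner at its +x, -y side, level with its underside: 95 mm along its x and 85 mm along its y from the centre, on those sides.

How it is judged:
By the outcome, as a careful person would: the job done as asked, in the order asked, and still so for the second after the job is handed in, while the arm keeps its last pose, push and grip.
It also fails if it takes over 48 s, if anything falls off the work surface, if the arm or the gripper's body presses on something with over 40 N, if the wrist force passes 120 N, or if a joint passes its speed limit or range.

## Working session

There is one attempt and no reset: what is moved stays moved. The work goes in short steps, Python scripts to look and compute and a tool call to move; the robot and the scene stay as the last step left them, time stands still between calls to the robot, and variables do not carry over. Pictures are saved under pics/ and viewed, at most 10 in all, crops included, and the job is handed in when it is done.

Besides the shell and the picture viewer there is one more tool, called after ">>>" as name(argument=value, ...), one argument or row to a line, values as JSON. carry_out: Moves the arm, as the interface text tells. Its arguments: {"type":"object","properties":{"rot":{"type":"array","items":{"type":"array","items":{"type":"number"}}},"linear":{"type":"array","items":{"type":"array","items":{"type":"number"}}},"hand":{"type":"array","items":{"type":"number"}},"newtons":{"type":"number"}},"required":["rot","linear","hand"]}

```bash
mkdir -p pics; cat > h.py <<'E'
import numpy as np, cv2
from scipy.spatial.transform import Rotation as R
from plant import readout, viewer
def cam(n,save=None):
    c=viewer.capture(n)
    q=c["attitude"]; c["R"]=R.from_quat([q[1],q[2],q[3],q[0]]).as_matrix() if np.size(q)==4 else np.array(q)
    c["K"]=np.array([[c["fx"],0,c["cx"]],[0,c["fy"],c["cy"]],[0,0,1.]]); c["D"]=np.array(c["distortion"]); c["p"]=np.array(c["position"])
    if save: cv2.imwrite(f"pics/{save}.png",c["image"])
    return c
def ray(c,uv):
    n=cv2.undistortPoints(np.array(uv,float).reshape(-1,1,2),c["K"],c["D"]).reshape(-1,2)
    return np.c_[n,np.ones(len(n))]
def onplane(c,uv,z):
    d=ray(c,uv)@c["R"].T
    return c["p"]+d*((z-c["p"][2])/d[:,2])[:,None]
def cloud(c):
    v,u=np.mgrid[0:400,0:640]; r=ray(c,np.stack([u,v],-1).reshape(-1,2))
    return ((r*c["range_z"].reshape(-1,1))@c["R"].T+c["p"]).reshape(400,640,3)
def proj(c,P):
    return cv2.projectPoints(((np.atleast_2d(P)-c["p"])@c["R"]),np.zeros(3),np.zeros(3),c["K"],c["D"])[0].reshape(-1,2)
E
python3 - <<'E'
from h import *
for n in("top","side"):
    c=cam(n,n+"0"); print(n,c["p"],c["R"].round(3).tolist(),c["fx"],c["D"])
s=readout.state(); print({k:np.round(v,3).tolist() for k,v in s.items()})
E
```

```text
top [0.37171696 0.06637039 0.99028766] [[0.066, -0.971, 0.23], [-0.998, -0.063, 0.019], [-0.004, -0.231, -0.973]] 394.0135265746115 [0.00402897 0.         0.         0.         0.        ]
side [0.56741146 0.90086903 0.74389679] [[-0.999, -0.044, 0.025], [-0.047, 0.627, -0.778], [0.019, -0.778, -0.628]] 473.69841917330496 [-0.09081398  0.          0.          0.          0.        ]
{'time': 0.1, 'joint_pos': [-1.423, 0.159, 1.598, -0.0, 1.386, -0.21], 'joint_vel': [0.0, -0.002, -0.004, 0.0, 0.001, 0.0], 'joint_torque': [-0.0, -38.65, -32.296, 0.07, 0.034, -0.0], 'eef_pos': [0.201, -0.538, 0.214], 'tcp_rot': [-0.001, 0.984, 0.178, 0.0], 'ft_force': [-0.168, 0.442, 0.355], 'moment': [-0.001, -0.039, -0.02], 'gripper_force': 0.0, 'gripper_width': 0.092}
```

View pics/top0.png

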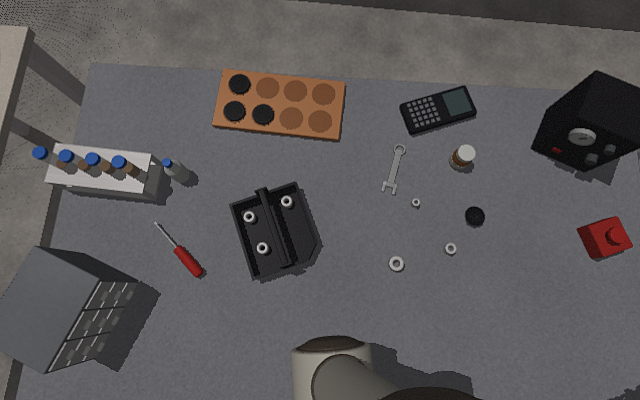

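View pics/side0.png

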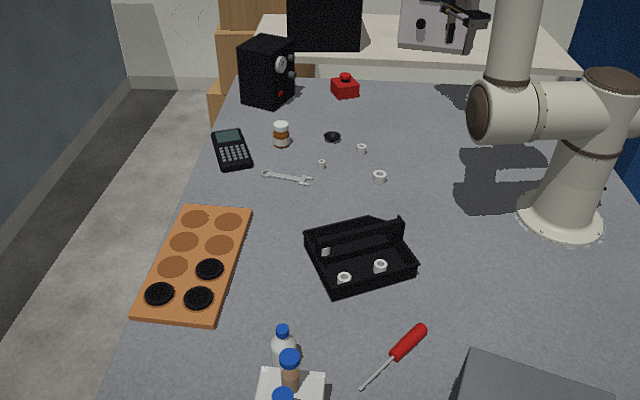

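Top view: the tote is at about (277,230) with its cut corner near (315,250). The loose spacers are at (397,264), (451,249) and (416,202), the cup is at (475,216) and the jar at (463,156). Next I measure them.

```bash
python3 - <<'E'
from h import *
for n,boxes in(("top",[(397,264),(451,249),(416,202),(249,216),(287,201),(262,248)]),("side",[(380,177),(362,149),(322,164)])):
    c=cam(n); g=c["image"].min(2); P=cloud(c)
    for u,v in boxes:
        m=np.zeros_like(g); m[v-12:v+13,u-12:u+13]=(g[v-12:v+13,u-12:u+13]>135)
        cs,_=cv2.findContours(m,cv2.RETR_EXTERNAL,cv2.CHAIN_APPROX_NONE); k=max(cs,key=cv2.contourArea)
        zz=.028 if n=="top" and u<300 else .024
        w=onplane(c,k.reshape(-1,2),zz); h=P[v-12:v+13,u-12:u+13][m[v-12:v+13,u-12:u+13]>0][:,2]
        print(n,(u,v),"mid",((w.max(0)+w.min(0))/2).round(4)[:2],"ext",(w.max(0)-w.min(0)).round(4)[:2],"z",np.percentile(h,[50,90]).round(3))
    if n=="top":
        roi=np.zeros(g.shape,bool); roi[175:290,220:330]=1
        for lo,hi,t in((.035,.055,"rim"),(.085,.105,"bar"),(.03,.2,"all")):
            m=roi&(P[...,2]>lo)&(P[...,2]<hi); q=P[m][:,:2].astype(np.float32)
            if len(q)<5: continue
            print(t,len(q),P[m][:,2].mean(),cv2.minAreaRect(q), cv2.approxPolyDP(cv2.convexHull(q),.012,True).reshape(-1,2).round(3).tolist())
        b=P[roi&(P[...,2]>.085)&(P[...,2]<.105)]; print("bar mean",b.mean(0),"bench z",np.median(P[250:300,520:560,2]))
        o=P[100:300,340:500]; 
        for z,(u,v) in((.07,(463,156)),(.016,(475,216))): print(onplane(c,[(u,v)],z))
E
```

```text
top (397, 264) mid [ 0.4444 -0.1133] ext [0.0333 0.0315] z [0.023 0.025]
top (451, 249) mid [ 0.4892 -0.245 ] ext [0.0245 0.0243] z [0.023 0.025]
top (416, 202) mid [ 0.5987 -0.1602] ext [0.0157 0.0175] z [0.023 0.026]
top (249, 216) mid [0.5341 0.2535] ext [0.0232 0.0231] z [0.027 0.029]
top (287, 201) mid [0.5805 0.1638] ext [0.0235 0.0252] z [0.027 0.029]
top (262, 248) mid [0.4599 0.2134] ext [0.0225 0.0228] z [0.027 0.029]
rim 866 0.04352701372656482 ((0.5047672390937805, 0.18437333405017853), (0.19676685333251953, 0.17618048191070557), 23.366012573242188) [[0.625, 0.14100000262260437], [0.5590000152587891, 0.3009999990463257], [0.38100001215934753, 0.22599999606609344], [0.4359999895095825, 0.09799999743700027], [0.4830000102519989, 0.07900000363588333]]
bar 549 0.0939480302113305 ((0.5048873424530029, 0.18391858041286469), (0.19078534841537476, 0.02928721345961094), 23.30136489868164) [[0.5960000157356262, 0.21400000154972076], [0.5839999914169312, 0.23399999737739563], [0.4129999876022339, 0.15600000321865082], [0.4259999990463257, 0.1340000033378601]]
all 1542 0.06216439271287314 ((0.5047672390937805, 0.18437333405017853), (0.19676685333251953, 0.17618048191070557), 23.366012573242188) [[0.625, 0.14100000262260437], [0.5590000152587891, 0.3009999990463257], [0.38100001215934753, 0.22599999606609344], [0.4359999895095825, 0.09799999743700027], [0.4830000102519989, 0.07900000363588333]]
bar mean [0.50339246 0.18331311 0.09394803] bench z -0.0011645790253232424
[[ 0.71100915 -0.2644812   0.07      ]]
[[ 0.5741806  -0.31078907  0.016     ]]
side (380, 177) mid [ 0.4477 -0.1153] ext [0.0345 0.0407] z [0.023 0.026]
side (362, 149) mid [ 0.4921 -0.2488] ext [0.0258 0.0276] z [0.023 0.026]
side (322, 164) mid [ 0.6035 -0.1618] ext [0.0218 0.02  ] z [0.002 0.025]
```

```bash
cat >> h.py <<'E'
def goal(p,yaw,tilt=None):
    """shift (mm) and turn (rad) in tool axes; yaw of tool x, tool down; tilt = extra world rotvec"""
    s=readout.state(); q=s["tcp_rot"]; A=R.from_quat([q[1],q[2],q[3],q[0]])
    B=R.from_euler("z",yaw)*R.from_euler("x",np.pi)
    if tilt is not None: B=R.from_rotvec(tilt)*B
    print("lin",(A.inv().apply(np.array(p)-s["eef_pos"])*1000).round(1),"rot",(A.inv()*B).as_rotvec().round(4))
E
python3 -c "
from h import *
goal([.49,-.246,.12],1.978); goal([.49,-.246,.12],.407)"
```

```text
lin [ 372.7 -172.4   94.3] rot [-7.0000e-04 -1.2000e-03 -1.6202e+00]
lin [ 372.7 -172.4   94.3] rot [-0.0012 -0.0003 -0.0492]
```

>>> carry_out(
  rot=[
    [0,0,-0.12],
    [0,0,-0.24],
    [0,0,-0.36],
    [0,0,-0.48],
    [0,0,-0.6],
    [0,0,-0.72],
    [0,0,-0.84],
    [0,0,-0.96],
    [0,0,-1.08],
    [0,0,-1.2],
  ],
  linear=[
    [15,-7,4],
    [45,-20,10],
    [80,-37,20],
    [117,-54,30],
    [154,-71,40],
    [191,-88,50],
    [228,-105,60],
    [265,-122,70],
    [302,-139,80],
    [335,-155,90],
  ],
  hand=[60,60,60,60,60,60,60,60,60,60],
  newtons=15,
)

```text
time: 1.03
eef_pos: [0.4621, -0.2742, 0.1242]
tcp_rot: [0.0, 0.71, 0.705, 0.0]
ft_force: [0.6, -0.0, -0.1]
gripper_width: 0.0552
gripper_force: 0.0
```

```bash
python3 -c "
from h import *
goal([.49,-.246,.10],1.978); print(readout.state()['joint_pos'])"
```

```text
lin [28.4 27.7 24.2] rot [ 3.00e-04  2.00e-04 -4.14e-01]
[-7.60669293e-01  1.49533298e-01  1.79317051e+00  1.35601541e-04
  1.19851837e+00 -7.53906232e-01]
```

>>> carry_out(
  rot=[
    [0,0,-0.1],
    [0,0,-0.21],
    [0,0,-0.32],
    [0,0,-0.41],
    [0,0,-0.41],
    [0,0,-0.41],
  ],
  linear=[
    [7,7,6],
    [14,14,12],
    [22,21,18],
    [28,27,23],
    [28.4,27.7,24.2],
    [28.4,27.7,24.2],
  ],
  hand=[60,60,60,60,60,60],
)

```text
time: 1.53
eef_pos: [0.4887, -0.2476, 0.0998]
tcp_rot: [-0.001, 0.554, 0.832, -0.0]
ft_force: [0.2, 0.1, -0.4]
gripper_width: 0.0551
gripper_force: 0.0
```

```bash
python3 - <<'E'
from h import *
c=cam("side","side1"); d=cam("top","top1")
print(readout.state()["eef_pos"],proj(c,readout.state()["eef_pos"]),proj(c,[.49,-.246,.024]),proj(d,[.49,-.246,.024]),proj(d,[.505,.184,.095]))
a=c["image"][90:210,250:450];b=d["image"][180:300,370:570]
cv2.imwrite("pics/a1.png",cv2.resize(np.vstack([a,b]),None,fx=2.5,fy=2.5))
E
```

```text
[ 0.48874776 -0.24845596  0.10061279] [[364.71973609 121.93428473]] [[362.28229241 146.0587384 ]] [[450.42269455 247.64643061]] [[272.04466808 225.65057725]]
```

View pics/a1.png

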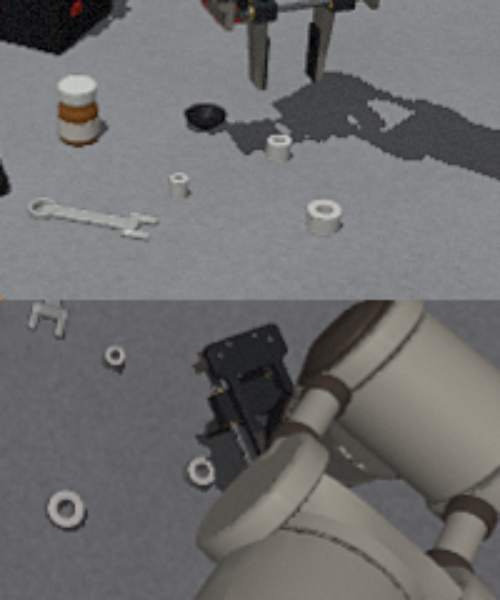

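The side crop shows the fingers at about (365,123), as projected, straddling the line down to the spacer at (362,149). I'll descend now.

>>> carry_out(
  rot=[
    [0,0,0],
    [0,0,0],
    [0,0,0],
    [0,0,0],
    [0,0,0],
    [0,0,0],
    [0,0,0],
    [0,0,0],
    [0,0,0],
    [0,0,0],
  ],
  linear=[
    [0,0,20],
    [0,0,45],
    [0,0,68],
    [0,0,82],
    [0,0,89],
    [0,0,89],
    [0,0,89],
    [0,0,89],
    [0,0,89],
    [0,0,89],
  ],
  hand=[60,60,60,60,60,60,20,10,10,10],
)

```text
time: 2.47
eef_pos: [0.4896, -0.2487, 0.0126]
tcp_rot: [0.001, 0.554, 0.833, -0.0]
ft_force: [-0.1, -0.2, 1.0]
gripper_width: 0.0304
gripper_force: 0.0
```

>>> carry_out(
  rot=[
    [0,0,0],
    [0,0,0],
    [0,0,0],
    [0,0,0],
    [0,0,0],
    [0,0,0],
    [0,0,0],
    [0,0,0],
    [0,0,0],
    [0,0,0],
  ],
  linear=[
    [0,0,0],
    [0,0,0],
    [0,0,0],
    [0,0,0],
    [0,0,-10],
    [0,0,-30],
    [0,0,-60],
    [0,0,-95],
    [0,0,-125],
    [0,0,-140],
  ],
  hand=[10,10,10,10,10,10,10,10,10,10],
)

```text
time: 3.3
eef_pos: [0.4904, -0.2491, 0.1562]
tcp_rot: [0.003, 0.554, 0.833, -0.0]
ft_force: [0.1, -0.7, 0.7]
gripper_width: 0.0272
gripper_force: 15.0
```

```bash
python3 - <<'E'
from h import *
import numpy as np
a=np.radians(23.3); ex=np.array([np.cos(a),np.sin(a)]); ey=np.array([-ex[1],ex[0]])
p=np.array([.505,.184])-.022*ex-.046*ey; print(p)
goal([*p,.15],1.978)
E
```

```text
[0.50298927 0.13304947]
lin [347.6 159.4   4.8] rot [ 0.0028  0.0053 -0.01  ]
```

>>> carry_out(
  rot=[
    [0,0,0],
    [0,0,0],
    [0,0,0],
    [0,0,0],
    [0,0,0],
    [0,0,0],
    [0,0,0],
    [0,0,0],
    [0,0,0],
    [0,0,0],
  ],
  linear=[
    [10,5,0],
    [35,16,0],
    [70,32,0],
    [108,50,0],
    [146,67,0],
    [184,84,0],
    [222,102,0],
    [260,119,0],
    [296,136,0],
    [325,149,0],
  ],
  hand=[10,10,10,10,10,10,10,10,10,10],
)

```text
time: 4.13
eef_pos: [0.4985, 0.1129, 0.1497]
tcp_rot: [-0.002, 0.553, 0.833, -0.0]
ft_force: [1.1, -1.3, 0.0]
gripper_width: 0.0276
gripper_force: 15.0
```

>>> carry_out(
  rot=[
    [0,0,0],
    [0,0,0],
    [0,0,0],
    [0,0,0],
  ],
  linear=[
    [15,7,0],
    [22,10,0],
    [22,10,0],
    [22,10,0],
  ],
  hand=[10,10,10,10],
)

```text
time: 4.47
eef_pos: [0.5006, 0.1332, 0.1505]
tcp_rot: [-0.001, 0.554, 0.833, -0.001]
ft_force: [-0.2, -1.4, -0.2]
gripper_width: 0.0271
gripper_force: 15.0
```

```bash
python3 - <<'E'
from h import *
goal([.503,.133,.15],1.978); print(readout.state()["gripper_width"],readout.state()["eef_pos"])
c=cam("side"); print(proj(c,readout.state()["eef_pos"]),proj(c,[[.503,.133,.004],[.505,.184,.095]]))
cv2.imwrite("pics/a2.png",cv2.resize(c["image"][130:310,240:480],None,fx=3,fy=3))
E
```

```text
lin [-1.1  2.2  0.5] rot [-0.0018 -0.0002 -0.0097]
0.02712289880944069 [0.50057383 0.13315702 0.15046761]
[[365.51194204 192.42035093]] [[359.43850364 244.1332068 ]
 [362.00917622 229.39051254]]
```

View pics/a2.png

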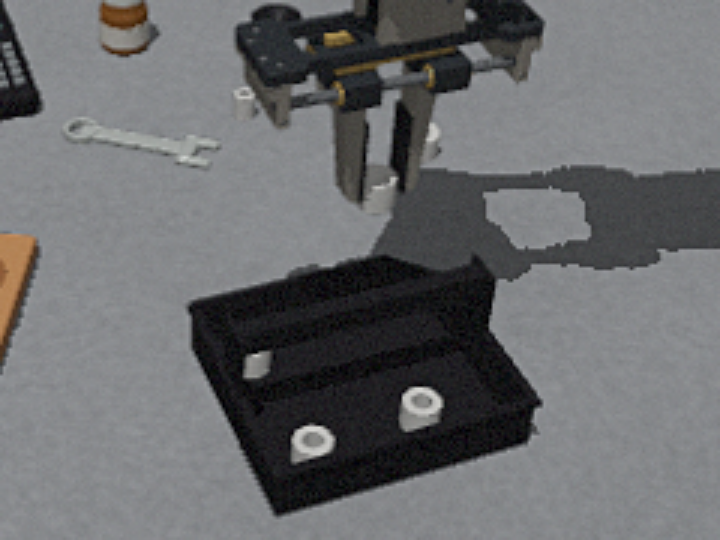

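The side crop shows the spacer held upright at (378,190), with the tote's -y half clear below it. I'll lower it in.

>>> carry_out(
  rot=[
    [0,0,0],
    [0,0,0],
    [0,0,0],
    [0,0,0],
    [0,0,0],
    [0,0,0],
    [0,0,0],
    [0,0,0],
    [0,0,0],
    [0,0,0],
  ],
  linear=[
    [-1,2,15],
    [-1,2,40],
    [-1,2,65],
    [-1,2,90],
    [-1,2,108],
    [-1,2,120],
    [-1,2,128],
    [-1,2,132],
    [-1,2,132],
    [-1,2,132],
  ],
  hand=[10,10,10,10,10,10,10,10,10,10],
)

```text
time: 5.35
eef_pos: [0.5045, 0.1331, 0.0203]
tcp_rot: [0.001, 0.554, 0.833, 0.0]
ft_force: [-0.2, -0.7, 1.2]
gripper_width: 0.0271
gripper_force: 15.0
```

>>> carry_out(
  rot=[
    [0,0,0],
    [0,0,0],
    [0,0,0],
    [0,0,0],
    [0,0,0],
    [0,0,0],
    [0,0,0],
    [0,0,0],
    [0,0,0],
    [0,0,0],
  ],
  linear=[
    [0,0,0],
    [0,0,0],
    [0,0,0],
    [0,0,0],
    [0,0,-15],
    [0,0,-40],
    [0,0,-70],
    [0,0,-100],
    [0,0,-130],
    [0,0,-140],
  ],
  hand=[48,48,48,48,48,48,48,48,48,48],
)

```text
time: 6.18
eef_pos: [0.5063, 0.1335, 0.1646]
tcp_rot: [0.003, 0.554, 0.833, 0.002]
ft_force: [0.9, 0.1, 0.6]
gripper_width: 0.0443
gripper_force: 0.0
```

```bash
python3 - <<'E'
from h import *
c=cam("side"); P=cloud(c)
cv2.imwrite("pics/a3.png",cv2.resize(c["image"][130:310,240:480],None,fx=3,fy=3))
roi=np.zeros((400,640),bool); roi[200:310,290:430]=1
m=roi&(P[...,2]>.088)&(P[...,2]<.1); print(cv2.minAreaRect(P[m][:,:2].astype(np.float32)),m.sum())
goal([.505,.184,.15],.407); print(readout.state()["joint_pos"])
E
```

```text
((0.5084950923919678, 0.1830713152885437), (0.19108718633651733, 0.03262132406234741), 23.393997192382812) 665
lin [47.2 17.9 14.6] rot [ 0.009 -0.004  1.561]
[ 2.67750131e-02  6.29872757e-02  1.80215029e+00  5.80885292e-05
  1.26756346e+00 -3.70496029e-01]
```

View pics/a3.png

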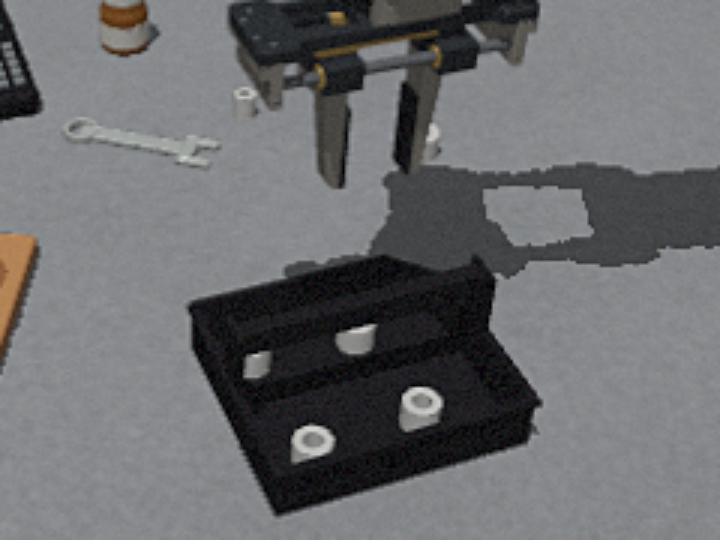

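The side crop shows all four spacers standing in the tote, the new one at (355,338) on the -y side of the bar. I'll turn and go over the bar.

>>> carry_out(
  rot=[
    [0,0,0.12],
    [0,0,0.24],
    [0,0,0.36],
    [0,0,0.48],
    [0,0,0.6],
    [0,0,0.72],
    [0,0,0.84],
    [0,0,0.96],
    [0,0,1.08],
    [0,0,1.2],
  ],
  linear=[
    [4,1,0],
    [9,3,0],
    [14,5,0],
    [19,7,0],
    [24,9,0],
    [29,11,0],
    [34,13,0],
    [39,15,0],
    [43,17,0],
    [47,18,0],
  ],
  hand=[50,50,50,50,50,50,50,50,50,50],
)

```text
time: 7.07
eef_pos: [0.5011, 0.1838, 0.1574]
tcp_rot: [-0.0, 0.928, 0.372, -0.001]
ft_force: [1.1, -0.0, 0.6]
gripper_width: 0.0459
gripper_force: 0.0
```

>>> carry_out(
  rot=[
    [0,0,0.12],
    [0,0,0.24],
    [0,0,0.35],
    [0,0,0.36],
    [0,0,0.36],
    [0,0,0.36],
  ],
  linear=[
    [0,0,0],
    [0,0,0],
    [0,0,0],
    [0,0,0],
    [0,0,0],
    [0,0,0],
  ],
  hand=[50,50,50,50,50,50],
)

```text
time: 7.57
eef_pos: [0.5015, 0.1835, 0.1584]
tcp_rot: [-0.0, 0.979, 0.204, -0.001]
ft_force: [-0.3, -0.0, 0.6]
gripper_width: 0.0458
gripper_force: 0.0
```

```bash
python3 - <<'E'
from h import *
goal([.507,.184,.065],.407); print(readout.state()["joint_pos"])
E
```

```text
lin [ 5.3  1.8 93.4] rot [-0.0004  0.0015  0.0035]
[ 1.24398620e-01  1.03904014e-01  1.77132074e+00 -4.02936907e-06
  1.26788360e+00  1.28469776e+00]
```

>>> carry_out(
  rot=[
    [0,0,0],
    [0,0,0],
    [0,0,0],
    [0,0,0],
    [0,0,0],
    [0,0,0],
    [0,0,0],
    [0,0,0],
    [0,0,0],
    [0,0,0],
  ],
  linear=[
    [5,1,20],
    [5,1,45],
    [5,1,68],
    [5,1,84],
    [5,1,93],
    [5,1,93],
    [5,1,93],
    [5,1,93],
    [5,1,93],
    [5,1,93],
  ],
  hand=[50,50,50,50,50,50,40,30,22,18],
  newtons=20,
)

```text
time: 8.4
eef_pos: [0.508, 0.1848, 0.0677]
tcp_rot: [0.0, 0.979, 0.203, 0.001]
ft_force: [0.4, -0.4, -0.2]
gripper_width: 0.0209
gripper_force: 0.0
```

>>> carry_out(
  rot=[
    [0,0,0],
    [0,0,0],
    [0,0,0],
    [0,0,0],
    [0,0,0],
    [0,0,0],
    [0,0,0],
    [0,0,0],
  ],
  linear=[
    [0,0,0],
    [0,0,0],
    [0,0,0],
    [0,0,0],
    [0,0,0],
    [0,0,0],
    [0,0,0],
    [0,0,0],
  ],
  hand=[5,0,0,0,0,0,0,0],
  newtons=60,
)

```text
time: 9.07
eef_pos: [0.5078, 0.1846, 0.0673]
tcp_rot: [0.0, 0.979, 0.203, 0.001]
ft_force: [0.4, -2.0, 5.6]
gripper_width: 0.0135
gripper_force: 60.0
```

>>> carry_out(
  rot=[
    [0,0,0],
    [0,0,0],
    [0,0,0],
    [0,0,0],
    [0,0,0],
    [0,0,0],
    [0,0,0],
    [0,0,0],
    [0,0,0],
    [0,0,0],
  ],
  linear=[
    [0,0,-4],
    [0,0,-12],
    [0,0,-24],
    [0,0,-38],
    [0,0,-52],
    [0,0,-66],
    [0,0,-80],
    [0,0,-90],
    [0,0,-95],
    [0,0,-95],
  ],
  hand=[0,0,0,0,0,0,0,0,0,0],
)

```text
time: 9.9
eef_pos: [0.5078, 0.1848, 0.1629]
tcp_rot: [0.0, 0.979, 0.203, 0.001]
ft_force: [0.2, 0.5, -4.4]
gripper_width: 0.0137
gripper_force: 60.0
```

>>> carry_out(
  rot=[
    [0.02,0,0],
    [0.05,0,0],
    [0.09,0,0],
    [0.13,0,0],
    [0.17,0,0],
    [0.2,0,0],
    [0.23,0,0],
    [0.26,0,0],
    [0.29,0,0],
    [0.3,0,0],
  ],
  linear=[
    [0,0,0],
    [0,0,0],
    [0,0,0],
    [0,0,0],
    [0,0,0],
    [0,0,0],
    [0,0,0],
    [0,0,0],
    [0,0,0],
    [0,0,0],
  ],
  hand=[0,0,0,0,0,0,0,0,0,0],
)

```text
time: 10.73
eef_pos: [0.5067, 0.1839, 0.1602]
tcp_rot: [-0.147, 0.968, 0.2, -0.031]
ft_force: [-0.4, 0.5, -3.9]
gripper_width: 0.0138
gripper_force: 60.0
```

```bash
python3 - <<'E'
from h import *
s=readout.state(); print(s["eef_pos"],s["gripper_width"],s["joint_pos"])
c=cam("side");d=cam("top"); print(proj(c,s["eef_pos"]),proj(d,s["eef_pos"]))
cv2.imwrite("pics/a4.png",cv2.resize(np.hstack([c["image"][110:310,260:460],d["image"][140:340,180:380]]),None,fx=2,fy=2))
E
```

```text
[0.50670847 0.18390384 0.16022033] 0.013810761733211937 [-0.0438755   0.16571638  1.72954064  0.27505323  1.38977466  1.05109911]
[[363.59555422 204.56698839]] [[268.58648947 220.1049874 ]]
```

View pics/a4.png

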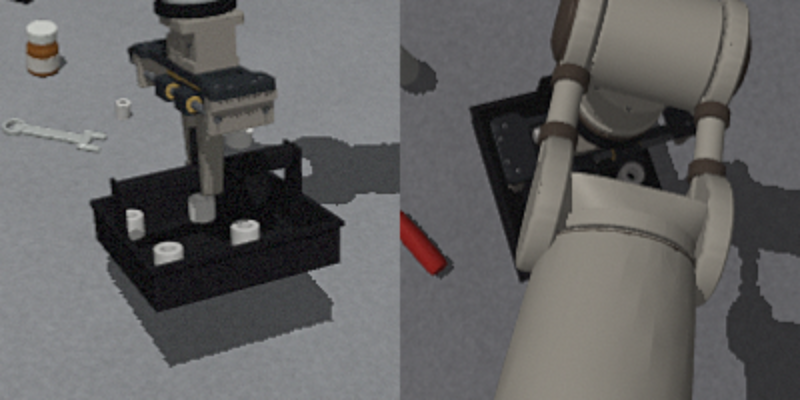

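Side crop: the tote is held and tilted away from the camera, with the four spacers at about (135,222), (202,207), (168,253) and (245,233), apparently just starting to slide. I'll let them settle, then tilt towards the corner.

>>> carry_out(
  rot=[
    [0,0,0],
    [0,0,0],
    [0,0,0],
    [0,0,0],
    [0,0,0],
    [0,0,0],
    [0.02,0,0],
    [0.04,0,0],
    [0.05,0,0],
    [0.05,0,0],
  ],
  linear=[
    [0,0,0],
    [0,0,0],
    [0,0,0],
    [0,0,0],
    [0,0,0],
    [0,0,0],
    [0,0,0],
    [0,0,0],
    [0,0,0],
    [0,0,0],
  ],
  hand=[0,0,0,0,0,0,0,0,0,0],
)

```text
time: 11.67
eef_pos: [0.5072, 0.1841, 0.161]
tcp_rot: [-0.171, 0.964, 0.199, -0.036]
ft_force: [-0.0, 0.1, -3.6]
gripper_width: 0.0136
gripper_force: 60.0
```

```bash
cat > look.py <<'E'
from h import *
import sys
s=readout.state(); q=s["tcp_rot"]; A=R.from_quat([q[1],q[2],q[3],q[0]])
T=(A*R.from_euler("x",np.pi)); o=s["eef_pos"]-T.apply([0,0,.067])   # tote frame (approx), underside centre
print("tilt",np.degrees(np.arccos(T.as_matrix()[2,2])).round(1),"low z",min(T.apply([[-.095,-.053,0],[-.063,-.085,0],[.095,-.085,0],[-.095,.085,0]])[:,2]+o[2]).round(3),s["gripper_width"],s["joint_pos"].round(2) if hasattr(s["joint_pos"],"round") else s["joint_pos"])
for n in("side","top"):
    c=cam(n); L=T.inv().apply((cloud(c)-o).reshape(-1,3)).reshape(400,640,3)
    g=c["image"].min(2)
    m=((g>90)&(abs(L[...,0])<.092)&(abs(L[...,1])<.082)&(L[...,2]>.006)&(L[...,2]<.045)).astype(np.uint8)
    k,l,st,_=cv2.connectedComponentsWithStats(m)
    for i in range(1,k):
        if st[i,4]>=12: print(n,st[i].tolist(),"tote frame",np.median(L[l==i],0).round(3))
    if n=="side" and len(sys.argv)>1: cv2.imwrite(f"pics/{sys.argv[1]}.png",cv2.resize(c["image"][110:310,260:460],None,fx=3,fy=3))
E
python3 look.py
```

```text
tilt 20.1 low z 0.069 0.01357446163189448 [-0.07  0.18  1.72  0.31  1.41  1.02]
side [354, 208, 25, 17, 304] tote frame [-0.023 -0.049  0.021]
side [323, 216, 17, 19, 218] tote frame [ 0.057 -0.032  0.024]
```

>>> carry_out(
  rot=[
    [0,0.03,0],
    [0,0.07,0],
    [0,0.11,0],
    [0,0.15,0],
    [0,0.19,0],
    [0,0.23,0],
    [0,0.27,0],
    [0,0.31,0],
    [0,0.34,0],
    [0,0.35,0],
  ],
  linear=[
    [0,0,0],
    [0,0,0],
    [0,0,0],
    [0,0,0],
    [0,0,0],
    [0,0,0],
    [0,0,0],
    [0,0,0],
    [0,0,0],
    [0,0,0],
  ],
  hand=[0,0,0,0,0,0,0,0,0,0],
)

```text
time: 12.6
eef_pos: [0.506, 0.1847, 0.161]
tcp_rot: [-0.203, 0.956, 0.167, 0.133]
ft_force: [-0.7, 0.2, -3.4]
gripper_width: 0.0135
gripper_force: 60.0
```

>>> carry_out(
  rot=[
    [0,0,0],
    [0,0,0],
    [0,0,0],
    [0,0,0],
    [0,0,0],
    [0,0,0],
    [0,0,0],
    [0,0,0],
    [0,0,0],
    [0,0,0],
  ],
  linear=[
    [0,0,0],
    [0,0,0],
    [0,0,0],
    [0,0,0],
    [0,0,0],
    [0,0,0],
    [0,0,0],
    [0,0,0],
    [0,0,0],
    [0,0,0],
  ],
  hand=[0,0,0,0,0,0,0,0,0,0],
)

```text
time: 13.43
eef_pos: [0.507, 0.1847, 0.1614]
tcp_rot: [-0.203, 0.956, 0.167, 0.133]
ft_force: [-1.0, -0.1, -4.6]
gripper_width: 0.0131
gripper_force: 60.0
```

```bash
python3 look.py a5
```

```text
tilt 28.1 low z 0.053 0.013068473628037659 [-0.17 -0.08  2.03  0.53  1.12  0.84]
side [329, 210, 50, 19, 571] tote frame [-0.016 -0.057  0.019]
top [284, 199, 9, 6, 33] tote frame [ 0.025 -0.072  0.026]
```

View pics/a5.png

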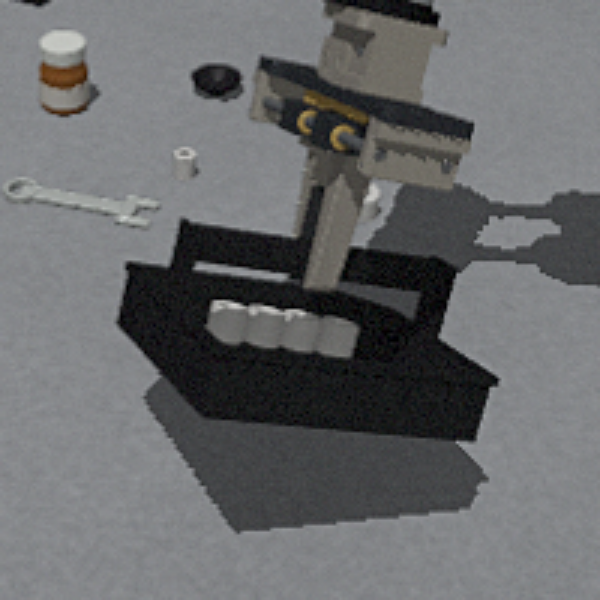

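The side crop shows the four spacers in a row along the -y wall, at (215–355, 320–345). They touch the cut but aren't bunched in the corner. I'll swing the tilt towards -x so the row pushes round the cut, then return to the diagonal.

```bash
cat > tl.py <<'E'
from h import *
import sys
q=readout.state()["tcp_rot"]; A=R.from_quat([q[1],q[2],q[3],q[0]])
F=R.from_euler("z",.410)*R.from_euler("x",np.pi)
print("now",(F.inv()*A).as_rotvec().round(3))
for i in range(1,len(sys.argv)): 
    a,b=map(float,sys.argv[i].split(",")); print(a,b,(A.inv()*F*R.from_rotvec([a,b,0])).as_rotvec().round(3))
E
python3 tl.py 0,.45 .2,.45 .4,.4
```

```text
now [0.346 0.347 0.063]
0.0 0.45 [-0.322  0.099 -0.138]
0.2 0.45 [-0.126  0.093 -0.103]
0.4 0.4 [ 0.066  0.041 -0.06 ]
```

>>> carry_out(
  rot=[
    [-0.03,0.01,-0.01],
    [-0.08,0.025,-0.035],
    [-0.13,0.04,-0.055],
    [-0.18,0.055,-0.08],
    [-0.23,0.07,-0.1],
    [-0.28,0.085,-0.12],
    [-0.32,0.1,-0.14],
    [-0.32,0.1,-0.14],
    [-0.32,0.1,-0.14],
    [-0.32,0.1,-0.14],
  ],
  linear=[
    [0,0,0],
    [0,0,0],
    [0,0,0],
    [0,0,0],
    [0,0,0],
    [0,0,0],
    [0,0,0],
    [0,0,0],
    [0,0,0],
    [0,0,0],
  ],
  hand=[0,0,0,0,0,0,0,0,0,0],
)

```text
time: 14.37
eef_pos: [0.507, 0.1847, 0.1614]
tcp_rot: [-0.047, 0.954, 0.199, 0.219]
ft_force: [0.4, -0.6, -3.5]
gripper_width: 0.0137
gripper_force: 60.0
```

>>> carry_out(
  rot=[
    [0,0,0],
    [0,0,0],
    [0,0,0],
    [0,0,0],
    [0,0,0],
    [0,0,0],
  ],
  linear=[
    [0,0,0],
    [0,0,0],
    [0,0,0],
    [0,0,0],
    [0,0,0],
    [0,0,0],
  ],
  hand=[0,0,0,0,0,0],
)

```text
time: 14.87
eef_pos: [0.5071, 0.1846, 0.1614]
tcp_rot: [-0.046, 0.954, 0.199, 0.219]
ft_force: [-0.0, 0.3, -4.9]
gripper_width: 0.0138
gripper_force: 60.0
```

```bash
python3 look.py a6; python3 tl.py 0,.45 .4,.4 .35,.45
```

```text
tilt 25.9 low z 0.06 0.01377346060806167 [ 0.02 -0.24  2.16  0.23  0.82  1.06]
side [343, 201, 43, 32, 529] tote frame [-0.064 -0.049  0.02 ]
top [295, 221, 8, 13, 55] tote frame [-0.05  -0.056  0.026]
now [ 0.001  0.452 -0.002]
0.0 0.45 [-0.002 -0.002  0.001]
0.4 0.4 [ 0.386 -0.045  0.09 ]
0.35 0.45 [0.337 0.003 0.079]
```

View pics/a6.png

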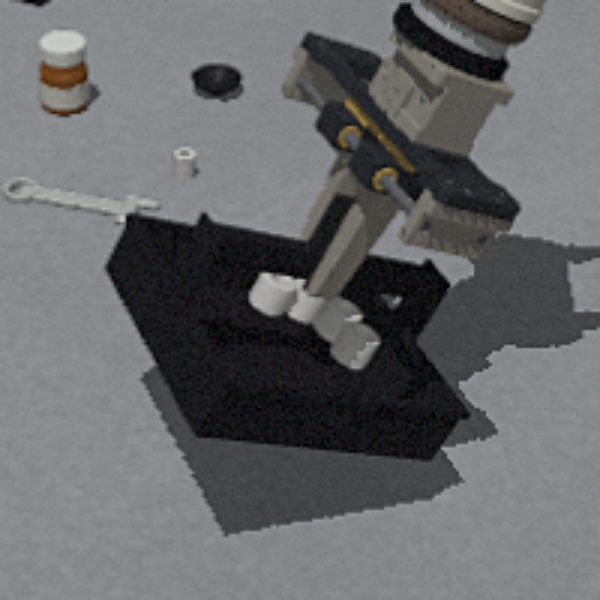

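The side crop shows the spacers curled around the cut corner, from (270,293) to (355,343). Now back to the diagonal tilt.

>>> carry_out(
  rot=[
    [0.03,0,0.01],
    [0.08,0,0.02],
    [0.13,-0.01,0.03],
    [0.18,-0.02,0.04],
    [0.23,-0.025,0.055],
    [0.28,-0.03,0.065],
    [0.33,-0.035,0.075],
    [0.37,-0.04,0.085],
    [0.385,-0.045,0.09],
    [0.385,-0.045,0.09],
  ],
  linear=[
    [0,0,0],
    [0,0,0],
    [0,0,0],
    [0,0,0],
    [0,0,0],
    [0,0,0],
    [0,0,0],
    [0,0,0],
    [0,0,0],
    [0,0,0],
  ],
  hand=[0,0,0,0,0,0,0,0,0,0],
)

```text
time: 15.8
eef_pos: [0.5077, 0.1837, 0.1611]
tcp_rot: [-0.232, 0.94, 0.195, 0.153]
ft_force: [0.7, -0.8, -4.4]
gripper_width: 0.0135
gripper_force: 60.0
```

>>> carry_out(
  rot=[
    [0,0,0],
    [0,0,0],
    [0,0,0],
    [0,0,0],
    [0,0,0],
    [0,0,0],
    [0,0,0],
    [0,0,0],
    [0,0,0],
    [0,0,0],
  ],
  linear=[
    [0,0,0],
    [0,0,0],
    [0,0,0],
    [0,0,0],
    [0,0,0],
    [0,0,0],
    [0,0,0],
    [0,0,0],
    [0,0,0],
    [0,0,0],
  ],
  hand=[0,0,0,0,0,0,0,0,0,0],
)

```text
time: 16.63
eef_pos: [0.507, 0.1847, 0.1614]
tcp_rot: [-0.233, 0.94, 0.196, 0.153]
ft_force: [0.7, -0.7, -3.9]
gripper_width: 0.0139
gripper_force: 60.0
```

```bash
python3 look.py a7; python3 tl.py 0,.5
```

```text
tilt 32.4 low z 0.049 0.013902007247977537 [-0.22 -0.08  2.06  0.62  1.15  0.68]
side [349, 215, 45, 14, 225] tote frame [-0.052 -0.054  0.025]
top [268, 248, 7, 8, 33] tote frame [-0.08  -0.002  0.025]
now [ 0.399  0.4   -0.   ]
0.0 0.5 [-0.384  0.093 -0.098]
```

View pics/a7.png

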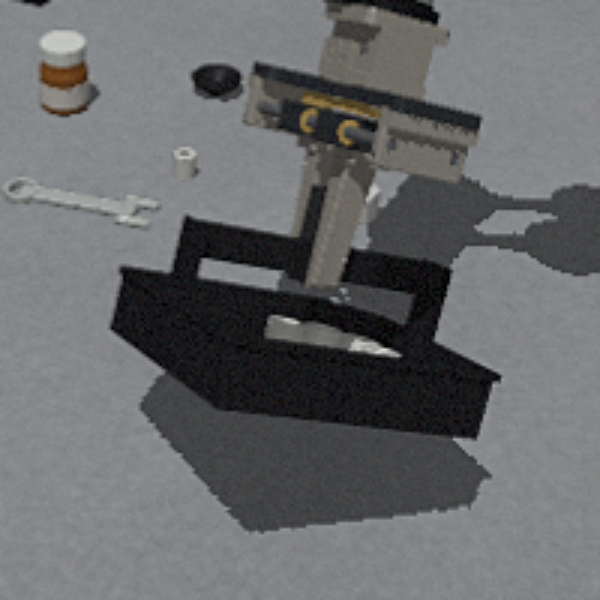

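The side crop shows the tote tilted 32°, held, with the spacers bunched at the cut corner (265–400, 315–355), partly hidden by the near wall. I'll check their extents numerically, along with the other objects.

```bash
python3 - <<'E'
from h import *
s=readout.state(); q=s["tcp_rot"]; T=R.from_quat([q[1],q[2],q[3],q[0]])*R.from_euler("x",np.pi); o=s["eef_pos"]-T.apply([0,0,.067])
for n in("side","top"):
    c=cam(n); L=T.inv().apply((cloud(c)-o).reshape(-1,3)).reshape(400,640,3); g=c["image"].min(2)
    m=(g>75)&(abs(L[...,0])<.1)&(abs(L[...,1])<.085)&(L[...,2]>.0)&(L[...,2]<.045)
    p=L[m]; print(n,len(p)); 
    H,_,_=np.histogram2d(p[:,0],p[:,1],bins=[np.arange(-.1,.11,.02),np.arange(-.09,.1,.02)]); print(H.astype(int))
    w=onplane(c,[(0,0)],0)
print(s["joint_vel"],s["ft_force"],s["time"])
E
```

```text
side 271
[[ 0  2  8 12  2  0  0  0  1]
 [ 4 20 32 14  5  0  0  0  0]
 [ 3 58  1  0  0  0  0  0  0]
 [11 53  0  0  0  0  0  0  0]
 [ 2 24  0  0  0  0  0  0  2]
 [ 1  0  0  0  0  0  0  0  1]
 [ 0  0  0  0  0  0  0  0  0]
 [ 0  0  0  0  0  0  0  0  0]
 [ 0  0  0  0  0  0  0  0  0]
 [12  1  1  0  1  0  0  0  0]]
top 47
[[ 0  0  9  1 18  0  0  0  0]
 [ 0  0  1  0 18  0  0  0  0]
 [ 0  0  0  0  0  0  0  0  0]
 [ 0  0  0  0  0  0  0  0  0]
 [ 0  0  0  0  0  0  0  0  0]
 [ 0  0  0  0  0  0  0  0  0]
 [ 0  0  0  0  0  0  0  0  0]
 [ 0  0  0  0  0  0  0  0  0]
 [ 0  0  0  0  0  0  0  0  0]
 [ 0  0  0  0  0  0  0  0  0]]
[-0.00197556 -0.00060631  0.00077235  0.00076036  0.00054725  0.00113868] [-0.07013795 -0.3731611  -4.64040955] 16.7333
```

```bash
python3 -c "
from plant import ticket
print(ticket.sign_off())"
```

```text
the job is handed in; nothing more can be done
None
```

I handed the job in at 16.7 s: the 28 mm spacer is in the tote, which the gripper holds by its bar, still, tilted 32° and about 5 cm clear of the bench. All four spacers lie together around the cut-off corner, as far as the partly blocked camera views show, and nothing else appears to have moved, though I did not measure the other objects again before handing in.

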